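# Tip a glaze test tile out of its tray and mist it

### The job

The test tiles lie flush in their tray, so press the blue tile down at the end over the sloping floor until it tips and stays tipped with its other end up. Take it by that raised end and lay it flat, blue face up, lengthwise and centred on the black rest of the misting stand; only then press the green pump cap fully down and let it spring back up. Leave the other two tiles lying in their pockets and do not shift the vases, bowl, brush or jar.

Things in the scene. Friction and masses are not known exactly. Their poses are not given: they have to be found in the camera images.
- tray: Fixed wooden press-to-tip tray, 142 (x) by 244 (y) mm, rim 58 mm high. Origin on the table under the middle pocket, z up, x along the pockets. Three pockets at y = -78, 0, +78 mm, each 48 mm wide, from x = -63 to +57 mm, each with one tile in it, top flush with the rim, centred at x = 0, tile x along tray x. The wall at the -x end of each pocket is only 42 mm high (thumb scoop).
- tray_ridge (a point): Ridge across the floor of the tray's middle pocket, 34 mm above the table, at tray x = -2.5 mm; axes as the tray's; same in all pockets. On its +x side the floor is level, on its -x side it slopes down at 32 degrees. A tile pressed about 12 mm down, 45 mm from its centre towards -x (that end swings towards -x as it sinks: follow it), rocks over the ridge and stays leaning on the slope; its +x end then stands about 25 mm above the rim.
- blue_mid (a point): Centre (half-way up) of the test tile with the dark blue glazed face, the one to take: loose block of fired clay, 110 (x) x 44 (y) x 24 (z) mm, about 220 g, z out of the glazed face. It is in any one of the three pockets.
- white_mid (a point): Centre of the test tile with the white face, same size; stays in its pocket.
- brown_mid (a point): Centre of the test tile with the dark brown face, same size; stays in its pocket.
- rest_top (a point): Centre of the top of the misting stand's rest: a fixed block topped with black rubber, 122 (x) x 54 (y) mm, its top 37 mm above the table; x along its length, towards the bottle, z up. It stands on a base plate 100 mm wide and 8 mm thick. A white pump bottle, 62 mm in diameter, is clamped 150 mm from this point along +x.
- cap_top (a point): Centre of the flat top of the green pump cap on the clamped bottle: 30 mm in diameter, 16 mm high, 146 mm above the table when up, with a short nozzle towards the rest. The cap moves straight down on a spring.
- cap (a joint): How far the cap is pressed down, m: 0 = up, 0.008 = fully down. Its spring takes about 1.5 N to start and 7 N to push fully down; it comes back up by itself.
- vase_small: Bystander: unglazed clay vase, 130 mm high, 72 mm wide; origin under its foot.
- vase_left: Bystander: unglazed clay vase, 200 mm high, 100 mm wide; origin under its foot.
- bowl: Bystander: white bowl, 120 mm wide, 50 mm high; origin under its foot.
- brush: Bystander: brush lying on the table near the robot, about 200 mm long along its x.
- jar: Bystander: closed yellow jar, 60 mm wide, 70 mm high; origin under its foot.
Not all that is in view belongs to the job. What is shaped like the part that bears blue_mid but orange is not meant.

How it is judged:
By the outcome, as a careful person would: the job done as asked, in the order asked, and still so for the second after the job is handed in, with the robot touching nothing.
It also fails if it takes over 72 s, if anything falls off the work surface, if the arm or the gripper's body presses on something with over 40 N, if the wrist force passes 120 N, or if a joint passes its speed limit or range.

### The arm

A 6-joint arm with a two-finger parallel gripper is mounted at the origin on the work surface. World frame = base frame: x ahead of the robot, y to its left, z up, the work surface at z = 0. Lengths are in m, angles in rad, forces in N, time in s.
With the tool pointing down it reaches from about 0.275 to 0.85 m from the base axis. Payload 5.2 kg.
Tool frame: the origin (TCP) lies midway between the tips of the shut fingers; the grasp point (between the pads) lies behind it (manip.pinch_z is the z of the grasp point in the tool frame, in m); z points along the fingers, y is the direction in which the jaws open and shut (so a half turn about z gives the same grasp; the last joint's range is limited). The gripper opens to 85 mm and grips with 20 to 120 N. Pads are 22 mm wide; open, the fingers measure 114 mm over their backs; the gripper's body (76 mm by 85 mm) begins 54 mm behind the grasp point. The pads swing forward as they close: fully open they stand 13 mm farther back than shut.
Start: joints at [1.104, 0.259, 1.535, -0, 1.348, -0.203], TCP at [0.143, 0.531, 0.231] pointing down, gripper open.
Joint ranges: [-3.14, 3.14], [-0.91, 2.08], [0.19, 2.58], [-1.22, 4.36], [0.22, 2.71], [-3.12, 3.12]. Speed limits (rad/s): [2.57, 2.57, 3.14, 3.14, 3.14, 3.14].

### API

Orientations are given as a 3x3 rotation matrix whose columns are the frame's x, y, z axes.
In Python, from workcell import manip gives the robot as it stands.
- The arm moves only by the tool carry_out, never from a script. Its argument "rows" is a list of rows, each a list of 5 numbers: the shift along the tool's x, y, z in cm, then the turn about the tool's z in degrees, then the closure, from 0 (fully open) to 1 (shut). A call has 1 to 12 rows; each row shifts and turns the commanded pose from where the row before left it, along the tool's axes as they then stand; what a row does not reach is not made up. A row lasts 1/8 s, in which the tool goes at most 62.5 mm and 10.7 degrees, less where a joint would pass 70% of its speed; a pose out of reach is approached as far as the arm can. A call with a gripper value outside its range is refused whole. The fingers move at their own pace and stop on an object; the grip force is fixed at half the most. Time passes only in rows, so rows that do not move let the fingers close. It gives the time, the measured TCP pose, the force and the opening at its end, in the units of the state.
- manip.read_state(): the state, without advancing time (a new reading comes with each control period).
- manip.camera(name): name is "scene" or "side" or "wrist"; returns a dict with "img" (480x640x3 uint8, red, green, blue), "range_z" (480x640 float32, m along the optical axis (not along the pixel's ray), 0 where there is no reading), "fx", "fy", "cx", "cy" (pixels), "cam_to_world" (4x4, takes a point from camera to world coordinates). Camera axes: x right, y down, z forward; pixel columns grow to the right and rows downward; lengths in m; the calibration is good to about 2 mm. A picture is of the moment at which its call begins.
- manip.close_job(): hands the job in, once; it reports no verdict.
Trained networks look in the newest picture that a camera, given by its name, has taken for a name from the list of things; names that differ only in an ending like _2 or _b are one class to them, and where a whole thing is asked for, a point or a joint stands for the part that bears it (a point fixed in the world has none). Each returns a list of dicts, best first, with "confidence" (0 to 1); they miss things now and then, are a little off and sometimes report something else, mostly with a low value. They report only what shows in the picture. A call takes as long as a camera call. They do not tell look-alikes from the thing itself.
- manip.boxes_of(camera, label): "centre" ([x, y, z] in m, in world coordinates, good to about 4 mm: the middle of the surface that is visible of it).
- manip.pinpoint(camera, label): "centre" ([x, y, z] in m, in world coordinates, good to about 4 mm: a listed point, or the origin of a listed thing).
The state is a dict: "time": time; "joint_positions": joint angles; "joint_velocities": joint speeds; "joint_torque": joint torques, N m; "ee_pos": TCP position; "tool_rot": TCP orientation; "force": force on the tool from outside, world axes, zero at the start; "ft_torque": the same for the moment, N m; "opening": opening from 0.0 (shut) to 1.0 (fully open).
Only numpy, scipy, OpenCV 4.12 (cv2) and the standard library are available. Lean on these libraries where they do the work, as an engineer would, in place of code of your own. Each camera call takes 0.05 s, during which the arm holds its last target.

## Working session

There is one attempt and no reset: what is moved stays moved. The work goes in short steps, Python scripts to look and compute and a tool call to move; the robot and the scene stay as the last step left them, time stands still between calls to the robot, and variables do not carry over. Pictures are saved under pics/ and viewed, and the job is handed in when it is done.

Besides the shell and the picture viewer there is one more tool, called as a command line: name --pt "numbers of a row" for each row, then --argument value for the rest. carry_out: Moves the arm, as the interface text tells. Its arguments: {"type":"object","properties":{"rows":{"type":"array","items":{"type":"array","items":{"type":"number"}}}},"required":["rows"]}

```bash
mkdir -p pics; cat > h.py <<'E'
import numpy as np, cv2
from workcell import manip
def shot(cam,fn):
    c=manip.camera(cam); cv2.imwrite('pics/'+fn,cv2.cvtColor(c['img'],cv2.COLOR_RGB2BGR)); np.savez('last_'+cam+'.npz',**c); return c
def px2w(c,u,v,z=None):
    d=c['range_z'][int(round(v)),int(round(u))]
    T=c['cam_to_world']; r=np.array([(u-c['cx'])/c['fx'],(v-c['cy'])/c['fy'],1.])
    if z is None: p=r*d
    else:
        w=T[:3,:3]@r; p=r*((z-T[2,3])/w[2])
    return (T@np.r_[p,1])[:3]
def w2px(c,p):
    q=np.linalg.inv(c['cam_to_world'])@np.r_[p,1]; return q[:2]/q[2]*[c['fx'],c['fy']]+[c['cx'],c['cy']]
E
python3 - <<'E'
from h import *
np.set_printoptions(precision=4,suppress=True)
for cam in ['scene','side','wrist']:
    c=shot(cam,cam+'0.png')
    print(cam,c['cam_to_world'][:3,3])
    for l in ['tray','tray_ridge','blue_mid','white_mid','brown_mid','rest_top','cap_top','vase_small','vase_left','bowl','brush','jar']:
        for r in manip.pinpoint(cam,l)[:3]:
            p=np.array(r['centre']); print(' ',l,round(r['confidence'],2),p,w2px(c,p).round())
s=manip.read_state(); print(s['ee_pos'],s['tool_rot'],s['time'],manip.pinch_z,s['opening'],s['force'])
E
```

```text
scene [1.1939 0.1366 1.1354]
  tray 0.8 [0.5762 0.176  0.0025] [336. 267.]
  tray_ridge 0.91 [0.5691 0.1718 0.0306] [335. 260.]
  tray_ridge 0.47 [ 0.3758 -0.016  -0.0011] [270. 206.]
  blue_mid 0.81 [0.3865 0.1335 0.0067] [322. 209.]
  blue_mid 0.74 [0.3833 0.2809 0.0121] [373. 208.]
  blue_mid 0.65 [0.5585 0.2543 0.0461] [367. 254.]
  white_mid 0.77 [0.5815 0.1005 0.0421] [308. 261.]
  brown_mid 0.7 [0.5662 0.1788 0.05  ] [338. 255.]
  rest_top 0.67 [ 0.5228 -0.1274  0.0333] [224. 242.]
  cap_top 0.42 [ 0.3784 -0.1301  0.145 ] [223. 174.]
  vase_small 0.94 [ 0.7856  0.0447 -0.0008] [283. 342.]
  vase_left 0.66 [ 0.6004  0.5108 -0.0013] [462. 279.]
  bowl 0.68 [ 0.7386 -0.0997  0.0002] [226. 323.]
  brush 0.77 [ 0.3766 -0.0135 -0.0023] [271. 207.]
  brush 0.26 [ 0.3249  0.4388 -0.0007] [425. 195.]
  jar 0.67 [ 0.3234  0.435  -0.0028] [424. 195.]
side [ 0.2659 -0.364   0.8341]
  tray 0.68 [0.568  0.173  0.0004] [320. 257.]
  tray_ridge 0.88 [0.5679 0.1711 0.0341] [320. 249.]
  tray_ridge 0.37 [0.5838 0.0979 0.0461] [343. 266.]
  blue_mid 0.82 [0.5533 0.2519 0.0441] [297. 226.]
  blue
[... 353 characters left out ...]
385.]
  vase_small 0.67 [ 0.7364 -0.103  -0.0011] [454. 315.]
  vase_small 0.6 [0.7843 0.0446 0.0031] [428. 257.]
  vase_left 0.68 [ 0.5955  0.5153 -0.0015] [266. 169.]
  bowl 0.62 [ 0.737  -0.1063  0.0028] [455. 315.]
  brush 0.8 [ 0.3768 -0.0164  0.0017] [284. 363.]
  brush 0.4 [ 0.3747 -0.1325  0.1459] [310. 387.]
  jar 0.75 [ 0.738  -0.1032 -0.0004] [454. 315.]
  jar 0.71 [ 0.3208  0.4393 -0.0037] [181. 225.]
  jar 0.28 [0.5697 0.1716 0.0312] [320. 249.]
wrist [0.07   0.5503 0.3746]
  jar 0.65 [0.3208 0.4423 0.0011] [289. 359.]
[0.1434 0.531  0.2313] [[-0.9654  0.2607  0.    ]
 [ 0.2607  0.9654 -0.    ]
 [-0.     -0.     -1.    ]] 1.95 -0.0187 1.0049336128778326 [-0.4517  0.1526 -0.444 ]
```

View pictures.

View pics/scene0.png

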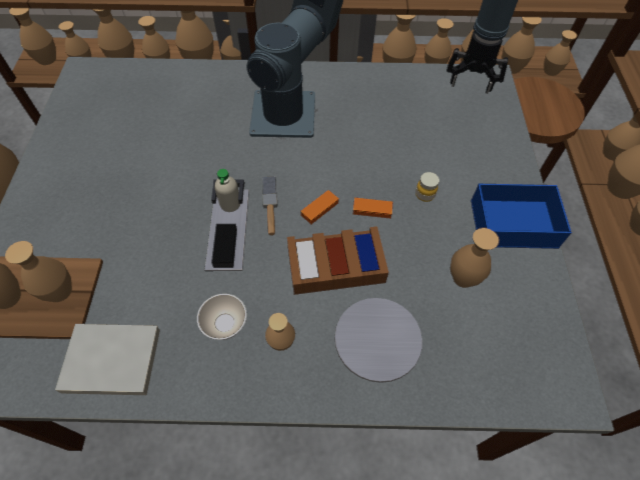

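View pics/side0.png

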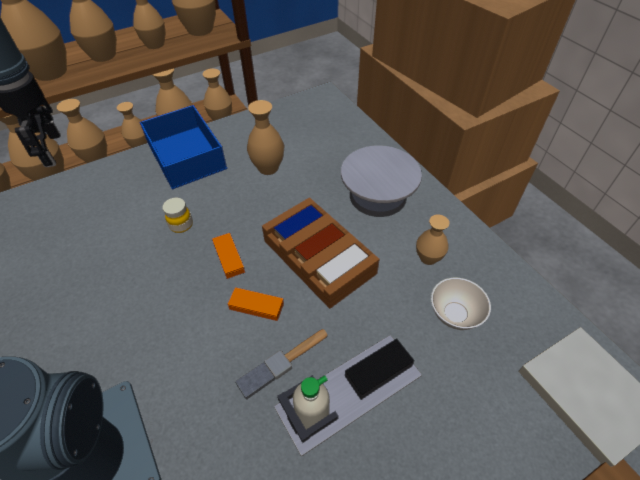

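```bash
python3 - <<'E'
import cv2
a=cv2.imread('pics/scene0.png')[180:320,200:420]; cv2.imwrite('pics/sc_crop.png',cv2.resize(a,None,fx=3.6,fy=3.6,interpolation=2))
a=cv2.imread('pics/side0.png')[200:420,210:420]; cv2.imwrite('pics/sd_crop.png',cv2.resize(a,None,fx=2.7,fy=2.7,interpolation=2))
E
```

```text
(no output)
```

View pics/sc_crop.png

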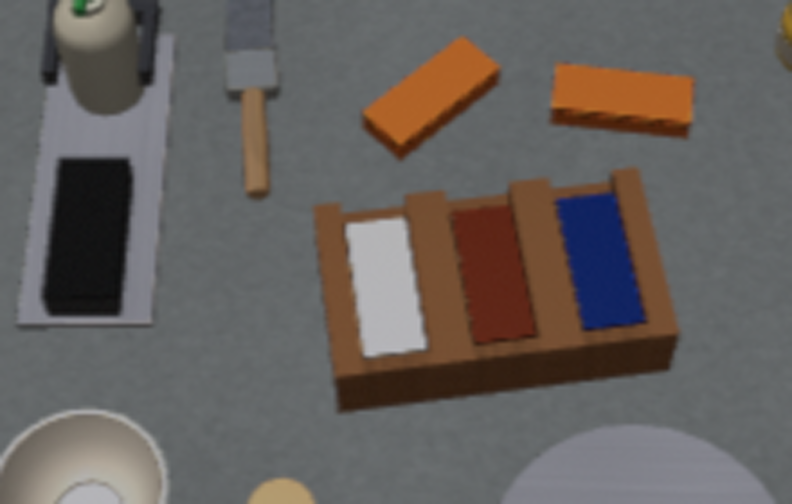

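View pics/sd_crop.png

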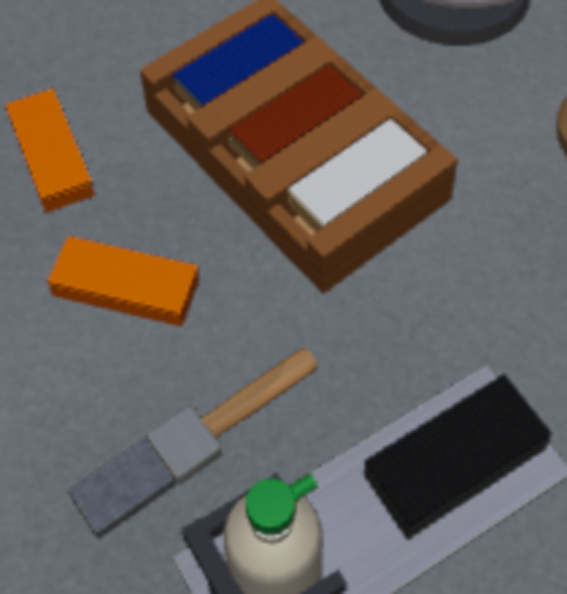

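```bash
cat > m.py <<'E'
from h import *
np.set_printoptions(precision=4,suppress=True)
def load(cam): return dict(np.load('last_'+cam+'.npz'))
def seg(c,name,z,win=None):
    hsv=cv2.cvtColor(c['img'],cv2.COLOR_RGB2HSV).astype(int); H,S,V=hsv[...,0],hsv[...,1],hsv[...,2]
    m={'blue':(H>105)&(H<130)&(S>170),'white':(S<40)&(V>130),'brown':((H<8)|(H>172))&(S>150)&(V<170),'black':(V<35),'green':(H>50)&(H<75)&(S>150)}[name]
    W=worldmap(c); ok=c['range_z']>0
    if win is not None: m=m&(abs(W[...,0]-win[0])<win[2])&(abs(W[...,1]-win[1])<win[2])
    m=m&ok&(abs(W[...,2]-z)<0.008)
    n,l,st,_=cv2.connectedComponentsWithStats(m.astype(np.uint8))
    k=1+np.argmax(st[1:,4]); m=l==k
    v,u=np.nonzero(m)
    r=np.c_[(u-c['cx'])/c['fx'],(v-c['cy'])/c['fy'],np.ones(len(u))]
    w=r@c['cam_to_world'][:3,:3].T; t=(z-c['cam_to_world'][2,3])/w[:,2]
    P=c['cam_to_world'][:3,3]+w*t[:,None]
    zm=np.median(W[...,2][m])
    return P[:,:2],zm,np.c_[u,v]
def worldmap(c):
    v,u=np.mgrid[:480,:640]; d=c['range_z']
    p=np.stack([(u-c['cx'])/c['fx']*d,(v-c['cy'])/c['fy']*d,d],-1)
    return p@c['cam_to_world'][:3,:3].T+c['cam_to_world'][:3,3]
def rect(P):
    (cx,cy),(w,h),a=cv2.minAreaRect((P*1000).astype(np.float32))
    if w<h: w,h,a=h,w,a+90
    a=(a+90)%180-90
    return np.array([cx,cy,w,h,a]).round(1), (P.mean(0)*1000).round(1)
E
python3 - <<'E'
from m import *
for cam in ['scene','side']:
    c=load(cam); print(cam)
    for n,z,win in [('blue',.058,(.556,.253,.1)),('brown',.058,(.571,.175,.1)),('white',.058,(.583,.099,.1)),('black',.037,(.523,-.127,.09)),('green',.146,(.378,-.13,.05))]:
        P,zm,uv=seg(c,n,z,win); r,cm=rect(P); print(n,'rect mm',r,'mean',cm,'zmed',round(float(zm),4),len(P))
E
```

```text
scene
blue rect mm [558.  252.  106.5  40.2   9.5] mean [559.2 252.2] zmed 0.0588 549
brown rect mm [570.6 174.8 108.2  42.    9.5] mean [571.8 175. ] zmed 0.0585 581
white rect mm [582.9  97.3 108.8  43.5   9.4] mean [584.1  97.4] zmed 0.0586 624
black rect mm [ 530.5 -124.7  122.1   52.3    1.8] mean [ 531.4 -124.6] zmed 0.0377 765
green rect mm [ 385.7 -128.    40.5   21.5   21. ] mean [ 382.1 -129.6] zmed 0.1456 73
side
blue rect mm [556.9 252.8 108.3  42.1   9.4] mean [555.4 252.3] zmed 0.0583 635
brown rect mm [568.8 175.8 107.1  41.    9.2] mean [566.3 174.7] zmed 0.0582 438
white rect mm [582.3  98.9 109.4  44.3   9.4] mean [580.8  98.4] zmed 0.0582 852
black rect mm [ 523.1 -127.5  121.9   54.3    1.9] mean [ 521.6 -127.8] zmed 0.0371 1786
green rect mm [ 379.8 -128.9   41.8   28.7   25.3] mean [ 377.5 -131.7] zmed 0.1459 320
```

```bash
cat > plan.py <<'E'
from h import *
np.set_printoptions(precision=3,suppress=True)
def plan(target,yaw_deg,n,p=None,yaw0=None):
    s=manip.read_state(); R=s['tool_rot']
    if p is None: p=np.array(s['ee_pos'])
    y0=np.degrees(np.arctan2(R[1,0],R[0,0])) if yaw0 is None else yaw0
    dy=(yaw_deg-y0+180)%360-180
    for i in range(n):
        q=p+(np.array(target)-p)/(n-i); a=np.radians(y0+dy*i/n)
        d=q-p; x=np.array([np.cos(a),np.sin(a)]); yv=np.array([np.sin(a),-np.cos(a)])
        print([round(100*d[:2]@x,2),round(100*d[:2]@yv,2),round(-100*d[2],2),round(-dy/n,2)]); p=q
E
python3 -c "
from plan import *
s=manip.read_state();print(s['tool_rot'],s['ee_pos'])
plan([.514,.2455,.20],189.4,12)"
```

```text
[[-0.965  0.261  0.   ]
 [ 0.261  0.965 -0.   ]
 [-0.    -0.    -1.   ]] [0.143 0.531 0.231]
[np.float64(-3.6), np.float64(-1.49), np.float64(0.26), np.float64(-2.04)]
[np.float64(-3.55), np.float64(-1.62), np.float64(0.26), np.float64(-2.04)]
[np.float64(-3.49), np.float64(-1.74), np.float64(0.26), np.float64(-2.04)]
[np.float64(-3.42), np.float64(-1.87), np.float64(0.26), np.float64(-2.04)]
[np.float64(-3.35), np.float64(-1.99), np.float64(0.26), np.float64(-2.04)]
[np.float64(-3.28), np.float64(-2.11), np.float64(0.26), np.float64(-2.04)]
[np.float64(-3.2), np.float64(-2.22), np.float64(0.26), np.float64(-2.04)]
[np.float64(-3.12), np.float64(-2.33), np.float64(0.26), np.float64(-2.04)]
[np.float64(-3.04), np.float64(-2.44), np.float64(0.26), np.float64(-2.04)]
[np.float64(-2.95), np.float64(-2.55), np.float64(0.26), np.float64(-2.04)]
[np.float64(-2.85), np.float64(-2.65), np.float64(0.26), np.float64(-2.04)]
[np.float64(-2.76), np.float64(-2.75), np.float64(0.26), np.float64(-2.04)]
```

carry_out --pt "-3.6 -1.5 0.2 -2 1" --pt "-3.6 -1.6 0.2 -2 1" --pt "-3.5 -1.7 0.3 -2 1" --pt "-3.4 -1.9 0.3 -2 1" --pt "-3.4 -2.0 0.3 -2 1" --pt "-3.3 -2.1 0.3 -2 1" --pt "-3.2 -2.2 0.3 -2 1" --pt "-3.1 -2.3 0.3 -2 1" --pt "-3.0 -2.4 0.2 -2 1" --pt "-3.0 -2.6 0.2 -2 1" --pt "-2.8 -2.6 0.2 -2.2 1" --pt "-2.8 -2.7 0.2 -2.2 1"

```text
time: 3.45
ee_pos: [0.5147, 0.2449, 0.2013]
tool_rot: [[-0.987, -0.162, 0.0], [-0.162, 0.987, 0.0], [-0.0, 0.0, -1.0]]
force: [0.7, 0.4, 0.4]
opening: -0.004
```

```bash
python3 - <<'E'
from m import *
from plan import *
c=shot('wrist','wrist1.png'); np.savez('last_wrist.npz',**c)
P,zm,uv=seg(c,'blue',.058,(.557,.2525,.1)); print(rect(P),zm,uv.mean(0))
s=manip.read_state(); print(s['ee_pos'],s['force'],s['time'],s['opening'])
plan([.514,.2455,.068],189.4,3)
E
```

```text
(array([543.2, 248.6,  78.3,  41.3,   9.4]), array([538.5, 247.7])) 0.058492782237965446 [319.965 252.445]
[0.519 0.242 0.201] [ 3.991 -1.725 -0.017] 3.5 -0.002725353803813233
[np.float64(0.13), np.float64(0.15), np.float64(4.43), np.float64(-0.03)]
[np.float64(0.13), np.float64(0.15), np.float64(4.43), np.float64(-0.03)]
[np.float64(0.13), np.float64(0.15), np.float64(4.43), np.float64(-0.03)]
```

View pics/wrist1.png

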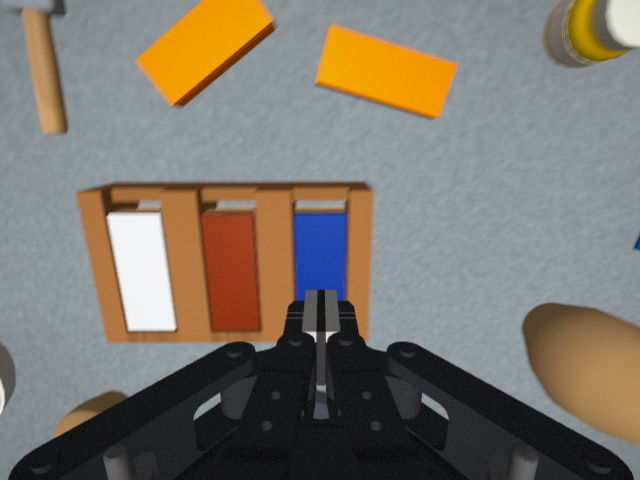

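carry_out --pt "0 0 4.2 0 1" --pt "0 0 4.2 0 1" --pt "0 0 3.2 0 1" --pt "0 0 0.5 0 1" --pt "0 0 0 0 1"

```text
time: 4.12
ee_pos: [0.5141, 0.2459, 0.0809]
tool_rot: [[-0.987, -0.161, 0.001], [-0.161, 0.987, 0.0], [-0.001, 0.0, -1.0]]
force: [0.9, -0.2, -0.4]
opening: -0.001
```

```bash
python3 - <<'E'
from m import *
from plan import *
s=manip.read_state(); print(s['ee_pos'],s['force'],s['time'])
p=np.array(s['ee_pos']); a=np.radians(9.4); d=p[:2]-[.5573,.2525]; print('tile frame',d@[np.cos(a),np.sin(a)],d@[-np.sin(a),np.cos(a)])
c=shot('wrist','wrist2.png')
E
```

```text
[0.514 0.246 0.081] [ 0.883 -0.158 -0.392] 4.125
tile frame -0.043659687926142665 0.0005642865318316174
```

View pics/wrist2.png

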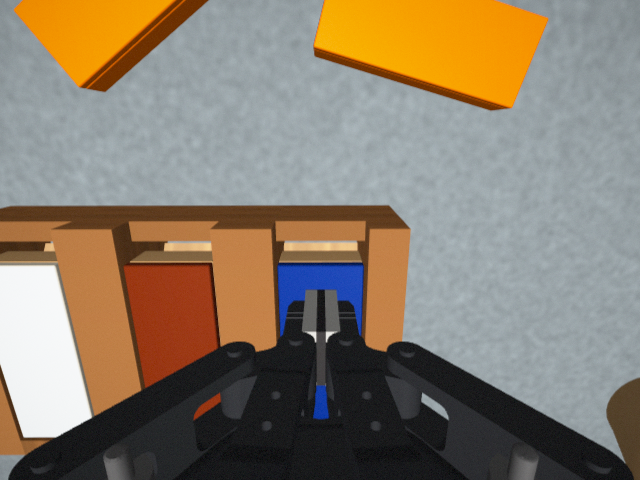

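carry_out --pt "0 0 1.2 0 1" --pt "0 0 0.8 0 1" --pt "0 0 0.3 0 1" --pt "0.1 0 0.3 0 1" --pt "0.1 0 0.3 0 1" --pt "0.1 0 0.3 0 1" --pt "0 0 0 0 1"

```text
time: 5.05
ee_pos: [0.5105, 0.2452, 0.0481]
tool_rot: [[-0.987, -0.161, -0.0], [-0.161, 0.987, -0.0], [0.001, -0.0, -1.0]]
force: [-0.8, -0.0, 0.1]
opening: 0.001
```

```bash
python3 - <<'E'
from h import *
c=shot('side','side2.png'); a=cv2.imread('pics/side2.png')[180:320,230:400]; cv2.imwrite('pics/sd2.png',cv2.resize(a,None,fx=4,fy=4,interpolation=2))
E
```

```text
(no output)
```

View pics/sd2.png

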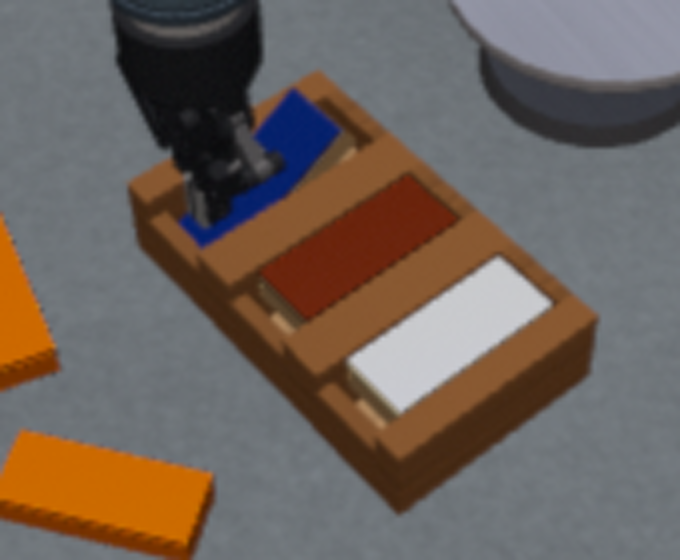

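The blue tile has tipped: in the crop its far end is raised (about 300,100), the other tiles are flat, and there is no force left on the finger. Next I'll lift off, open the gripper and measure the raised end.

carry_out --pt "0 0 -2 0 1" --pt "0 0 -5 0 1" --pt "0 0 -5 0 0" --pt "0 0 -3 0 0" --pt "1 0 0 0 0" --pt "0 0 0 0 0"

```text
time: 5.85
ee_pos: [0.4995, 0.2434, 0.1975]
tool_rot: [[-0.987, -0.162, -0.002], [-0.162, 0.987, -0.0], [0.002, -0.0, -1.0]]
force: [0.6, 0.1, -1.5]
opening: 0.844
```

```bash
python3 - <<'E'
from m import *
s=manip.read_state(); print(s['ee_pos'],s['opening'],s['time'])
for cam in ['wrist','scene','side']:
    c=shot(cam,cam+'3.png')
    hsv=cv2.cvtColor(c['img'],cv2.COLOR_RGB2HSV).astype(int); m=(hsv[...,0]>105)&(hsv[...,0]<130)&(hsv[...,1]>170)&(c['range_z']>0)
    W=worldmap(c); m&=(abs(W[...,0]-.557)<.1)&(abs(W[...,1]-.2525)<.06)&(W[...,2]>.02)
    P=W[m]; a=np.radians(9.4); d=P[:,:2]-[.5573,.2525]; X=d@[np.cos(a),np.sin(a)]; Y=d@[-np.sin(a),np.cos(a)]
    k=np.polyfit(X,P[:,2],1); print(cam,len(P),'X',np.percentile(X,[1,99]),'Y',np.percentile(Y,[1,50,99]),'Z',np.percentile(P[:,2],[1,99]),'slope deg',np.degrees(np.arctan(k[0])), k)
    far=P[X>np.percentile(X,90)]; print(far.mean(0))
a=cv2.imread('pics/side3.png')[180:320,230:400]; b=cv2.resize(a,None,fx=3,fy=3,interpolation=2)
a=cv2.imread('pics/wrist3.png'); b2=cv2.resize(a,(560,420)); b=cv2.resize(b,(510,420)); cv2.imwrite('pics/c3.png',cv2.resize(np.hstack([b,b2]),(800,314)))
E
```

```text
[0.4995 0.2434 0.1975] 0.8444539185806489 5.85
wrist 5937 X [-0.0597  0.0297] Y [-0.0213  0.0002  0.0212] Z [0.0293 0.0826] slope deg 24.527060486774946 [0.4563 0.0643]
[0.5834 0.2568 0.0801]
scene 305 X [-0.0601  0.0324] Y [-0.0204 -0.0004  0.0187] Z [0.0272 0.084 ] slope deg 30.87417405291403 [0.5979 0.0642]
[0.5872 0.2557 0.0823]
side 566 X [-0.0542  0.0299] Y [-0.0214  0.002   0.0204] Z [0.0306 0.0813] slope deg 30.68532468606837 [0.5934 0.0635]
[0.5838 0.2554 0.0793]
```

View pics/c3.png

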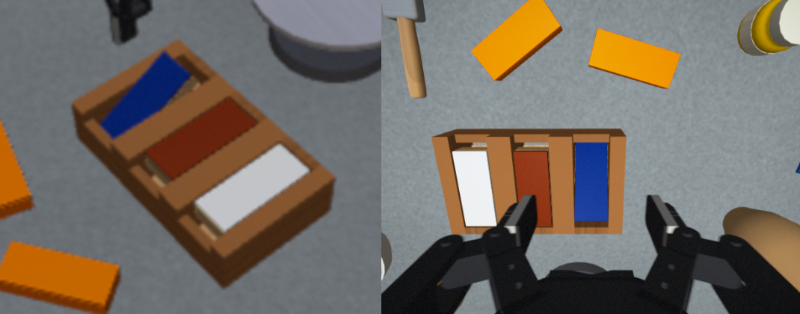

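```bash
python3 -c "
from plan import *
plan([.587,.2574,.19],189.4,1); plan([.587,.2574,.06],189.4,1)
c=dict(np.load('last_scene.npz')); print([px2w(c,u,v) for u,v in [(378,300),(420,338),(336,338),(378,338)]])"
```

```text
[np.float64(-8.8), np.float64(-0.02), np.float64(0.69), np.float64(-0.11)]
[np.float64(-8.8), np.float64(-0.02), np.float64(13.69), np.float64(-0.11)]
[array([0.707, 0.273, 0.085]), array([0.8  , 0.365, 0.084]), array([0.804, 0.173, 0.085]), array([0.804, 0.268, 0.089])]
```

carry_out --pt "-3 0 0 0 0" --pt "-4 0 1 0 0" --pt "-1.8 0 3 0 0" --pt "0 0 4 0 0" --pt "0 0 3 0 0" --pt "0 0 1.4 0 0" --pt "0 0 0 0 0" --pt "0 0 0 0 0"

```text
time: 7.0
ee_pos: [0.5887, 0.2581, 0.0756]
tool_rot: [[-0.987, -0.161, 0.002], [-0.161, 0.987, 0.0], [-0.002, 0.0, -1.0]]
force: [-0.6, -0.2, 0.6]
opening: 1.001
```

```bash
python3 - <<'E'
from h import *
s=manip.read_state(); p=np.array(s['ee_pos']); a=np.radians(9.4); d=p[:2]-[.5573,.2525]; print(p,'tile frame',d@[np.cos(a),np.sin(a)],d@[-np.sin(a),np.cos(a)],s['force'],s['opening'])
c=shot('wrist','wrist4.png')
E
```

```text
[0.58867377 0.25808659 0.07555541] tile frame 0.03186492284864776 0.0003874278432323729 [-0.59075058 -0.16842692  0.63393344] 1.0010799289492422
```

View pics/wrist4.png

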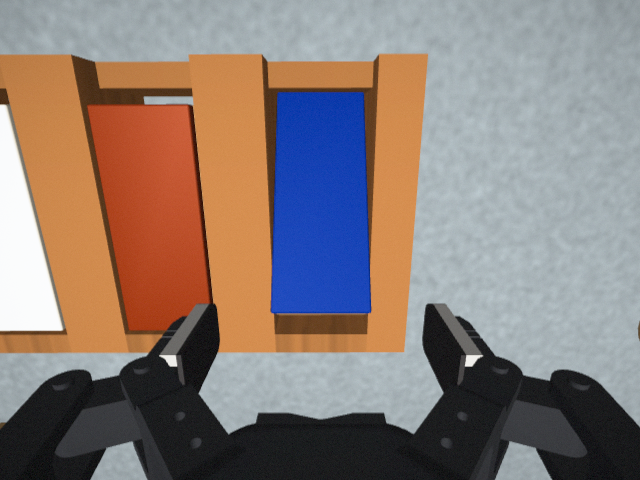

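carry_out --pt "0.2 0 0.8 0 0" --pt "0.1 0 0.75 0 0" --pt "0 0 0 0 0" --pt "0 0 0 0 1" --pt "0 0 0 0 1" --pt "0 0 0 0 1" --pt "0 0 0 0 1" --pt "0 0 0 0 1" --pt "0 0 0 0 1"

```text
time: 8.18
ee_pos: [0.5851, 0.2574, 0.0593]
tool_rot: [[-0.987, -0.161, 0.001], [-0.161, 0.987, 0.0], [-0.001, 0.0, -1.0]]
force: [0.7, -0.1, 3.7]
opening: 0.492
```

```bash
python3 - <<'E'
from h import *
c=shot('wrist','wrist5.png')
E
```

```text
(no output)
```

View pics/wrist5.png

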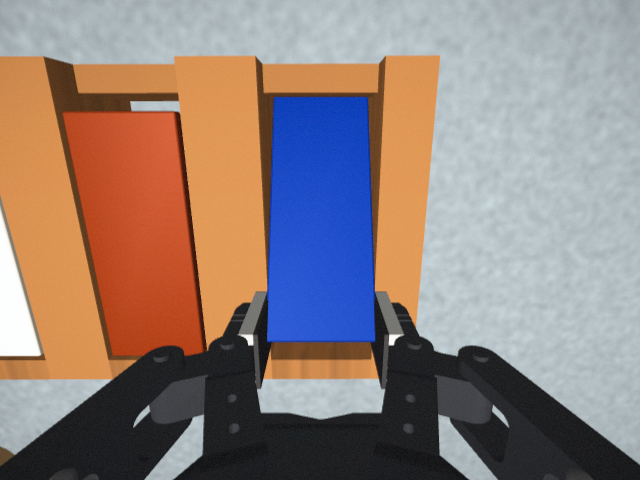

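carry_out --pt "0 0 -0.5 0 1" --pt "0 0 -1 0 1" --pt "0 0 -2 0 1" --pt "0 0 -3 0 1" --pt "0 0 -3 0 1" --pt "0 0 -3 0 1" --pt "0 0 -1.5 0 1" --pt "0 0 0 0 1" --pt "0 0 0 0 1"

```text
time: 9.35
ee_pos: [0.5839, 0.2571, 0.1973]
tool_rot: [[-0.987, -0.161, -0.003], [-0.161, 0.987, -0.001], [0.003, -0.0, -1.0]]
force: [0.6, -0.2, -2.0]
opening: 0.501
```

```bash
cat > tile.py <<'E'
from m import *
def tilefit(cam,fn):
    c=shot(cam,fn); s=manip.read_state(); p=np.array(s['ee_pos']); R=np.array(s['tool_rot'])
    hsv=cv2.cvtColor(c['img'],cv2.COLOR_RGB2HSV).astype(int); m=(hsv[...,0]>105)&(hsv[...,0]<130)&(hsv[...,1]>170)&(c['range_z']>0)
    W=worldmap(c); m&=np.linalg.norm(W[...,:2]-p[:2],axis=-1)<.13; m&=abs(W[...,2]-p[2])<.09
    D=(W[m]-p)@R*1000  # tool frame mm
    k=np.polyfit(D[:,0],D[:,2],1)
    print(cam,len(D),'toolX',np.percentile(D[:,0],[1,99]),'toolY',np.percentile(D[:,1],[1,50,99]),'toolZ',np.percentile(D[:,2],[1,99]),'tilt',np.degrees(np.arctan(k[0])),k)
    k=np.polyfit(D[:,0],D[:,1],1); print('yaw slope deg',np.degrees(np.arctan(k[0])))
E
python3 - <<'E'
from tile import *
tilefit('wrist','wrist6.png'); tilefit('side','side6.png')
E
```

```text
wrist 24584 toolX [-1.8902 89.9884] toolY [-21.625   -0.3231  20.6518] toolZ [-22.91    31.7919] tilt 30.808521387353426 [  0.5963 -21.8619]
yaw slope deg 0.00522302555328993
side 843 toolX [-0.9694 89.2667] toolY [-22.1865  -0.2528  21.1318] toolZ [-21.7802  32.8232] tilt 30.55163484816477 [  0.5903 -20.5441]
yaw slope deg -2.8469439329170987
```

View pics/side6.png

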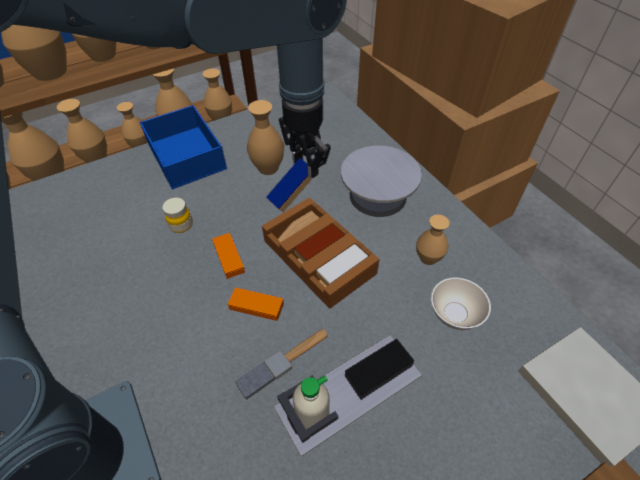

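View pics/wrist6.png

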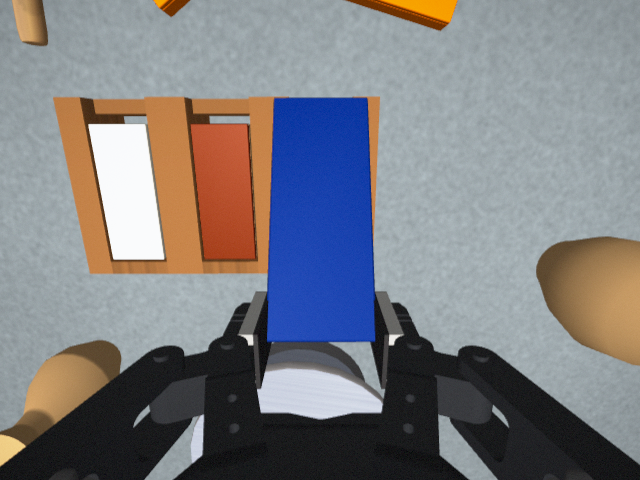

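```bash
python3 -c "
from plan import *
plan([.575,-.01,.20],181.9,9)"
```

```text
[np.float64(0.58), np.float64(-2.91), np.float64(-0.03), np.float64(0.82)]
[np.float64(0.53), np.float64(-2.92), np.float64(-0.03), np.float64(0.82)]
[np.float64(0.49), np.float64(-2.93), np.float64(-0.03), np.float64(0.82)]
[np.float64(0.45), np.float64(-2.94), np.float64(-0.03), np.float64(0.82)]
[np.float64(0.41), np.float64(-2.94), np.float64(-0.03), np.float64(0.82)]
[np.float64(0.37), np.float64(-2.95), np.float64(-0.03), np.float64(0.82)]
[np.float64(0.32), np.float64(-2.95), np.float64(-0.03), np.float64(0.82)]
[np.float64(0.28), np.float64(-2.96), np.float64(-0.03), np.float64(0.82)]
[np.float64(0.24), np.float64(-2.96), np.float64(-0.03), np.float64(0.82)]
```

carry_out --pt "0.5 -1.5 0 0.8 1" --pt "0.5 -2.8 0 0.8 1" --pt "0.5 -3.0 0 0.8 1" --pt "0.5 -3.0 0 0.8 1" --pt "0.4 -3.2 0 0.8 1" --pt "0.4 -3.2 0 0.8 1" --pt "0.4 -3.2 0 0.8 1" --pt "0.3 -3.0 0 0.8 1" --pt "0.2 -2.6 0 0.8 1" --pt "0 -1.0 0 0.2 1" --pt "0 0 0 0 1" --pt "0 0 0 0 1"

```text
time: 10.95
ee_pos: [0.5745, -0.0096, 0.1987]
tool_rot: [[-0.999, -0.033, -0.0], [-0.033, 0.999, 0.001], [0.0, 0.001, -1.0]]
force: [-0.2, -0.4, -1.9]
opening: 0.497
```

```bash
python3 - <<'E'
from tile import *
tilefit('wrist','wrist7.png')
c=load('wrist')
for win in [(.523,-.127,.09)]:
    P,zm,uv=seg(c,'black',.037,win); print(rect(P),zm,uv.min(0),uv.max(0))
P,zm,uv=seg(c,'green',.146,(.378,-.13,.06)); print(rect(P),zm,uv.min(0),uv.max(0))
E
```

```text
wrist 24638 toolX [-1.9257 90.0351] toolY [-21.9263  -0.5669  20.4233] toolZ [-22.6816  31.9093] tilt 30.775366654446515 [  0.5955 -21.6435]
yaw slope deg -0.020978938638909532
(array([ 489.1, -100.2,   49.3,    1.2,    1.8]), array([ 488.2, -100.2])) 0.035781978099602096 [211  83] [217 147]Traceback (most recent call last):
  File "<stdin>", line 6, in <module>
  File "m.py", line 11, in seg
    k=1+np.argmax(st[1:,4]); m=l==k
        ~~~~~~~~~^^^^^^^^^^
    return _wrapfunc(a, 'argmax', axis=axis, out=out, **kwds)
    return bound(*args, **kwds)
ValueError: attempt to get argmax of an empty sequence
```

View pics/wrist7.png

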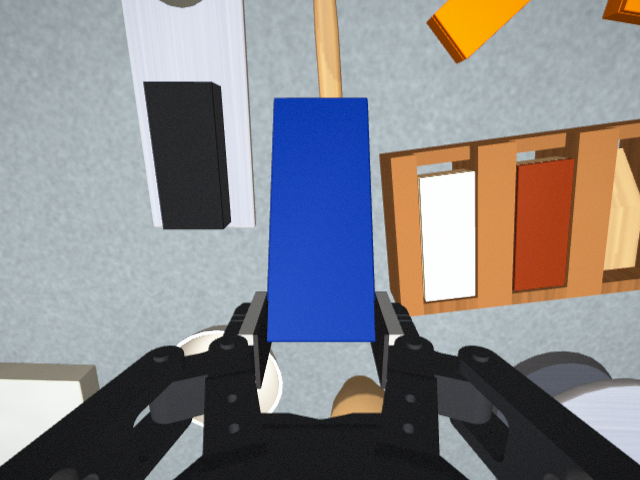

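```bash
python3 - <<'E'
from m import *
for cam in ['wrist','side','scene']:
    c=load(cam) if cam!='scene' else load('scene')
    W=worldmap(c); V=c['img'].max(-1)
    m=(V<75)&(abs(W[...,0]-.523)<.09)&(abs(W[...,1]+.127)<.06)&(abs(W[...,2]-.037)<(.003 if cam=='wrist' else .005))
    m=cv2.morphologyEx(m.astype(np.uint8),cv2.MORPH_OPEN,np.ones((3,3)))>0
    v,u=np.nonzero(m); P=np.array([px2w(c,a,b,.037)[:2] for a,b in zip(u,v)]); print(cam,rect(P),np.median(W[m][:,2]),(u.min(),u.max(),v.min(),v.max()))
c=load('wrist')
print([px2w(c,u,v,.037) for u,v in [(144,82),(211,82),(223,228.5),(162,229)]])
print([px2w(c,u,v) for u,v in [(150,90),(205,90),(215,220)]])
s=load('side'); P,zm,uv=seg(s,'green',.146,(.378,-.13,.05)); print(uv.min(0),uv.max(0))
E
```

```text
wrist (array([ 524.8, -125.8,  120.5,   54.5,    1.8]), array([ 521.1, -126. ])) 0.037544824021608636 (np.int64(144), np.int64(223), np.int64(82), np.int64(228))
side (array([ 524.3, -126.3,  122.7,   54.9,    1.8]), array([ 523.1, -126.8])) 0.037132922738098095 (np.int64(346), np.int64(413), np.int64(339), np.int64(393))
scene (array([ 527.5, -126.2,  122.2,   53.1,    1.3]), array([ 528.7, -126.4])) 0.03773908662920267 (np.int64(212), np.int64(235), np.int64(224), np.int64(263))
[array([ 0.4655, -0.1545,  0.037 ]), array([ 0.4637, -0.1011,  0.037 ]), array([ 0.5846, -0.0975,  0.037 ]), array([ 0.5869, -0.1523,  0.037 ])]
[array([ 0.4714, -0.1497,  0.0384]), array([ 0.4698, -0.1062,  0.0372]), array([ 0.5771, -0.1044,  0.0364])]
[302 376] [326 396]
```

```bash
python3 -c "
from plan import *
plan([.5495,-.1247,.12],181.8,1)"
```

```text
[np.float64(2.89), np.float64(-11.44), np.float64(7.87), np.float64(0.14)]
```

carry_out --pt "0.4 -1.5 0 0.1 1" --pt "0.5 -2.6 0 0 1" --pt "0.5 -2.8 0 0 1" --pt "0.5 -2.5 0.5 0 1" --pt "0.5 -1.5 1.5 0 1" --pt "0.5 -0.5 2 0 1" --pt "0 0 2 0 1" --pt "0 0 1.5 0 1" --pt "0 0 0.4 0 1" --pt "0 0 0 0 1" --pt "0 0 0 0 1"

```text
time: 12.38
ee_pos: [0.5498, -0.1253, 0.1206]
tool_rot: [[-1.0, -0.031, 0.001], [-0.031, 1.0, -0.001], [-0.001, -0.001, -1.0]]
force: [0.0, 0.5, -1.5]
opening: 0.5
```

```bash
python3 - <<'E'
from tile import *
from plan import plan
tilefit('wrist','wrist8.png')
plan([.5495,-.1247,.095],181.8,1)
E
```

```text
wrist 24588 toolX [-1.954 90.007] toolY [-21.603  -0.311  20.671] toolZ [-22.648  32.086] tilt 30.785763143098794 [  0.596 -21.585]
yaw slope deg -0.022411948254892435
[np.float64(0.03), np.float64(0.07), np.float64(2.56), np.float64(-0.0)]
```

View pics/wrist8.png

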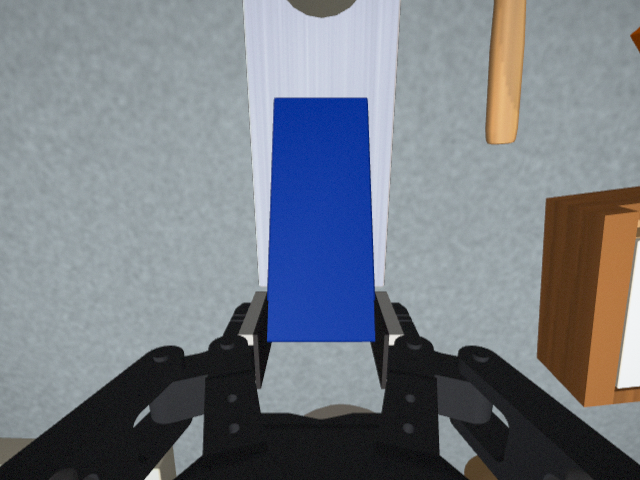

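carry_out --pt "0 0.05 1.5 0 1" --pt "0 0 1.0 0 1" --pt "0 0 0.3 0 1" --pt "0 0 0.2 0 1" --pt "0 0 0 0 1"

```text
time: 13.05
ee_pos: [0.5489, -0.1244, 0.09]
tool_rot: [[-1.0, -0.031, -0.001], [-0.031, 1.0, 0.0], [0.001, 0.001, -1.0]]
force: [-1.7, 1.3, 2.2]
opening: 0.499
```

carry_out --pt "-0.3 0 0.4 0 1" --pt "-0.3 0 0.4 0 1" --pt "-0.2 0 0.4 0 1" --pt "-0.2 0 0.4 0 1" --pt "0 0 0 0 1"

```text
time: 13.68
ee_pos: [0.5612, -0.1249, 0.0744]
tool_rot: [[-1.0, -0.031, 0.004], [-0.031, 1.0, -0.001], [-0.004, -0.001, -1.0]]
force: [0.4, 1.3, 6.1]
opening: 0.497
```

```bash
python3 - <<'E'
from tile import *
tilefit('wrist','wrist9.png');
E
```

```text
wrist 29101 toolX [-1.6689 98.6879] toolY [-21.4658  -0.3695  21.0101] toolZ [-22.2872  13.6752] tilt 19.57839443363156 [  0.3557 -21.6208]
yaw slope deg 0.2606536650306986
```

carry_out --pt "-0.2 0 0.4 0 1" --pt "-0.2 0 0.4 0 1" --pt "-0.2 0 0.4 0 1" --pt "-0.1 0 0.4 0 1" --pt "-0.1 0 0.4 0 1" --pt "-0.1 0 0.4 0 1" --pt "0 0 0.2 0 1" --pt "0 0 0 0 1"

```text
time: 14.72
ee_pos: [0.5701, -0.125, 0.0485]
tool_rot: [[-1.0, -0.031, 0.004], [-0.031, 1.0, -0.002], [-0.004, -0.002, -1.0]]
force: [3.3, -0.7, 3.5]
opening: 0.501
```

```bash
python3 - <<'E'
from tile import *
tilefit('wrist','wrist10.png'); c=load('wrist'); P,zm,uv=seg(c,'blue',.061,(.525,-.126,.1)); print(rect(P),zm)
E
```

```text
wrist 36619 toolX [ -1.5543 104.7622] toolY [-21.6139  -0.4824  21.0055] toolZ [-22.2035 -12.6423] tilt 4.527927599026066 [  0.0792 -21.6818]
yaw slope deg 0.160857119355821
(array([ 515.3, -127.2,  102.6,   46.6,    1.8]), array([ 506.5, -127.2])) 0.06475767638128829
```

View pics/wrist10.png

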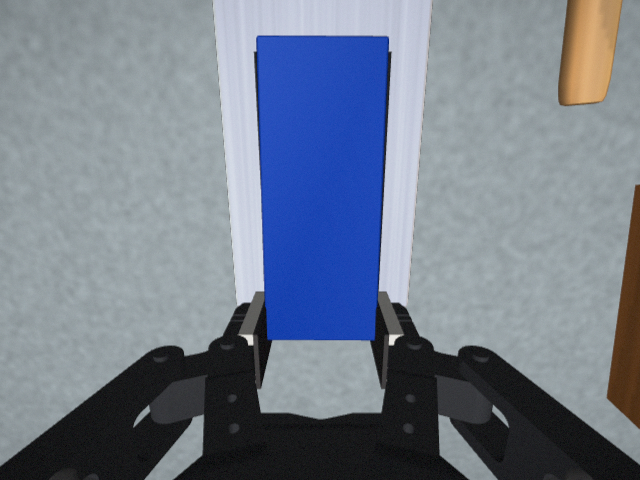

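carry_out --pt "-0.2 0 0.2 0 1" --pt "-0.2 0 0.2 0 1" --pt "-0.2 0 0.2 0 1" --pt "-0.1 0 0.1 0 1" --pt "0 0 0.1 0 1" --pt "0 0 0 0 1"

```text
time: 15.52
ee_pos: [0.5742, -0.1234, 0.0399]
tool_rot: [[-1.0, -0.031, -0.002], [-0.031, 1.0, 0.001], [0.002, 0.001, -1.0]]
force: [-4.6, -0.3, 8.5]
opening: 0.497
```

```bash
python3 - <<'E'
from tile import *
tilefit('wrist','wrist11.png'); c=load('wrist'); P,zm,uv=seg(c,'blue',.061,(.525,-.126,.1)); print(rect(P),zm)
E
```

```text
wrist 39147 toolX [ -0.7231 105.8737] toolY [-21.7689  -0.3946  20.8463] toolZ [-22.9934 -20.0525] tilt 0.09118157810115186 [  0.0016 -21.6375]
yaw slope deg 0.09434925873127871
(array([ 522.4, -125.4,  109.6,   44.1,    1.8]), array([ 515.1, -125.8])) 0.06159979476140204
```

View pics/wrist11.png

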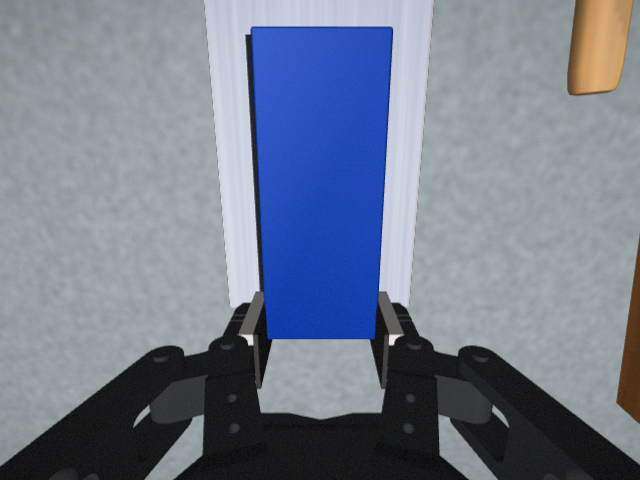

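carry_out --pt "0 0 -0.2 0 1" --pt "-0.15 -0.05 0 0 1" --pt "-0.15 -0.05 0 0 1" --pt "0 0 0.15 0 1" --pt "0 0 0 0 1"

```text
time: 16.2
ee_pos: [0.5788, -0.1248, 0.0405]
tool_rot: [[-1.0, -0.031, 0.001], [-0.031, 1.0, -0.0], [-0.001, -0.0, -1.0]]
force: [0.9, 0.3, 3.0]
opening: 0.498
```

```bash
python3 - <<'E'
from tile import *
tilefit('wrist','wrist12.png'); c=load('wrist'); P,zm,uv=seg(c,'blue',.061,(.525,-.126,.1)); print(rect(P),zm)
E
```

```text
wrist 39247 toolX [ -0.7195 106.0753] toolY [-21.7154  -0.4043  20.9826] toolZ [-22.7839 -19.7908] tilt 0.23451170349679593 [  0.0041 -21.5661]
yaw slope deg 0.07646219216059309
(array([ 527. , -126.8,  110.4,   43.9,    1.6]), array([ 519.5, -127. ])) 0.06181957399849966
```

carry_out --pt "0 0 -0.15 0 1" --pt "0.2 0.02 0 0 1" --pt "0 0 0.15 0 1" --pt "0 0 0 0 1"

```text
time: 16.75
ee_pos: [0.5767, -0.125, 0.0406]
tool_rot: [[-1.0, -0.031, 0.001], [-0.031, 1.0, -0.001], [-0.001, -0.001, -1.0]]
force: [1.4, 0.2, 3.6]
opening: 0.502
```

```bash
python3 - <<'E'
from tile import *
tilefit('wrist','wrist13.png'); c=load('wrist'); P,zm,uv=seg(c,'blue',.061,(.525,-.126,.1)); print(rect(P),zm)
c=shot('side','side13.png'); P,zm,uv=seg(c,'blue',.061,(.525,-.126,.1)); print(rect(P),zm)
E
```

```text
wrist 38992 toolX [ -0.7256 105.7871] toolY [-21.6659  -0.3745  20.9684] toolZ [-22.7637 -19.7157] tilt 0.27816394595251703 [  0.0049 -21.5757]
yaw slope deg 0.05050195312934813
(array([ 525. , -127. ,  110.1,   44. ,    1.6]), array([ 517.7, -127.2])) 0.0618776498249171
(array([ 524.7, -125.7,  110.1,   44.1,    1.4]), array([ 522.9, -126.6])) 0.06152775215612605
```

carry_out --pt "0 0 0 0 0.2" --pt "0 0 0 0 0" --pt "0 0 0 0 0" --pt "0 0 0 0 0" --pt "0 0 0 0 0" --pt "0 0 -1 0 0" --pt "0 0 -3 0 0" --pt "0 0 -5 0 0" --pt "0 0 -5 0 1" --pt "0 0 -4 0 1" --pt "0 0 0 0 1"

```text
time: 18.23
ee_pos: [0.5783, -0.1255, 0.2254]
tool_rot: [[-0.999, -0.031, 0.008], [-0.031, 1.0, -0.004], [-0.008, -0.004, -1.0]]
force: [0.1, -0.6, -0.6]
opening: 0.38
```

```bash
python3 - <<'E'
from m import *
from plan import plan
s=manip.read_state(); print(s['ee_pos'],s['opening'],s['time'])
for cam in ['wrist','side','scene']:
    c=shot(cam,cam+'14.png'); 
    P,zm,uv=seg(c,'blue',.061,(.525,-.126,.1)); print(cam,rect(P),zm)
    W=worldmap(c); V=c['img'].max(-1)
    m=(V<75)&(abs(W[...,0]-.523)<.09)&(abs(W[...,1]+.127)<.06)&(abs(W[...,2]-.037)<.004)
    v,u=np.nonzero(m)
    P=np.array([px2w(c,a,b,.037)[:2] for a,b in zip(u,v)]); 
    if len(P)>5: print(' rest',rect(P))
    try:
        P,zm,uv=seg(c,'green',.146,(.378,-.13,.05)); print(' green',rect(P),zm,uv.min(0),uv.max(0))
    except Exception as e: print('nogreen')
print(manip.pinpoint('side','cap_top')[:2],manip.pinpoint('scene','cap_top')[:2])
a=cv2.imread('pics/side14.png')[300:460,260:440]; b=cv2.resize(a,(450,400),interpolation=2)
a=cv2.imread('pics/wrist14.png'); b2=cv2.resize(a,(350,262)); b2=cv2.copyMakeBorder(b2,0,138,0,0,0); cv2.imwrite('pics/c14.png',np.hstack([b,b2]))
E
```

```text
[ 0.578 -0.125  0.225] 0.3795767908263801 18.225
wrist (array([ 524.1, -127.1,  109.4,   43.8,    1.7]), array([ 521.1, -127.1])) 0.06154802862449757
 rest (array([ 524.7, -126.1,  120.3,   53.3,    1.8]), array([ 511.7, -120.6]))
nogreen
side (array([ 524.1, -126.6,  107.3,   42.3,    1.4]), array([ 522.9, -127. ])) 0.06113491600716581
 rest (array([ 524.2, -127. ,  122. ,   54.1,    1.2]), array([ 505. , -141.9]))
 green (array([ 380.8, -134.4,   39.2,   30.2,  -25.6]), array([ 377.5, -131.7])) 0.14569352017550663 [302 376] [326 396]
scene (array([ 528.7, -126.3,  105.6,   39.9,    1.7]), array([ 528.6, -126.3])) 0.06191760398259416
 rest (array([ 527.5, -125.4,  122.6,   51.4,    0.8]), array([ 547.6, -113.1]))
 green (array([ 385.6, -127.7,   40.5,   20.7,   21. ]), array([ 382.1, -129.6])) 0.14595694277835458 [219 170] [227 182]
[{'centre': [0.3769, -0.1327, 0.1454], 'confidence': 0.8}] [{'centre': [0.3236, 0.44, 0.0022], 'confidence': 0.56}, {'centre': [0.3734, -0.1302, 0.148], 'confidence': 0.41}]
```

View pics/c14.png

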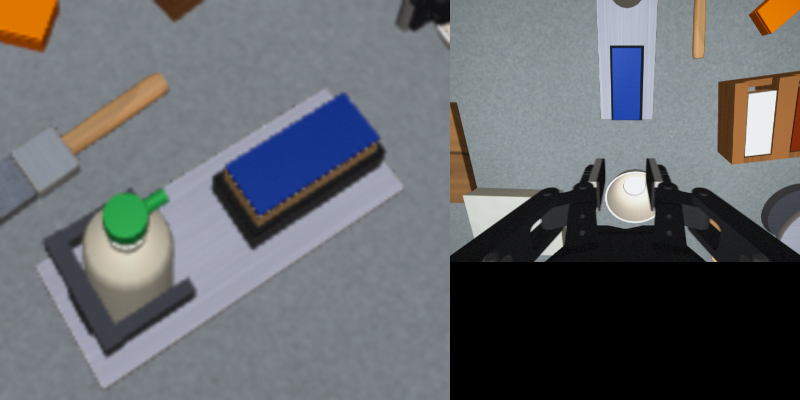

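```bash
python3 -c "
from plan import *
plan([.3755,-.131,.17],181.8,1)"
```

```text
[np.float64(20.0), np.float64(-0.04), np.float64(4.89), np.float64(-0.02)]
```

carry_out --pt "1.5 0 0 0 1" --pt "3 0 0 0 1" --pt "3 0 0 0 1" --pt "3 0 0 0 1" --pt "3 0 0 0 1" --pt "3 0 0.5 0 1" --pt "2.5 0 1 0 1" --pt "1 0 1 0 1" --pt "0.2 0 1 0 1" --pt "0 0 1 0 1" --pt "0 0 0 0 1" --pt "0 0 0 0 1"

```text
time: 19.98
ee_pos: [0.3749, -0.1311, 0.1753]
tool_rot: [[-1.0, -0.032, 0.0], [-0.032, 1.0, 0.0], [-0.0, 0.0, -1.0]]
force: [-0.1, -0.2, -0.1]
opening: 0.0
```

```bash
python3 - <<'E'
from m import *
from plan import plan
print(manip.read_state()['force'],manip.read_state()['opening']); plan([.3755,-.131,.15],181.8,1)
shot('wrist','wrist15.png'); shot('side','side15.png')
a=cv2.imread('pics/side15.png')[300:460,240:420]; b=cv2.resize(a,(400,356),interpolation=2)
a=cv2.imread('pics/wrist15.png'); b2=cv2.resize(a,(400,300)); b2=cv2.copyMakeBorder(b2,0,56,0,0,0); cv2.imwrite('pics/c15.png',np.hstack([b,b2]))
E
```

```text
[-0.054 -0.177 -0.144] 0.00010483395239511822
[np.float64(-0.06), np.float64(0.01), np.float64(2.53), np.float64(0.01)]
```

View pics/c15.png

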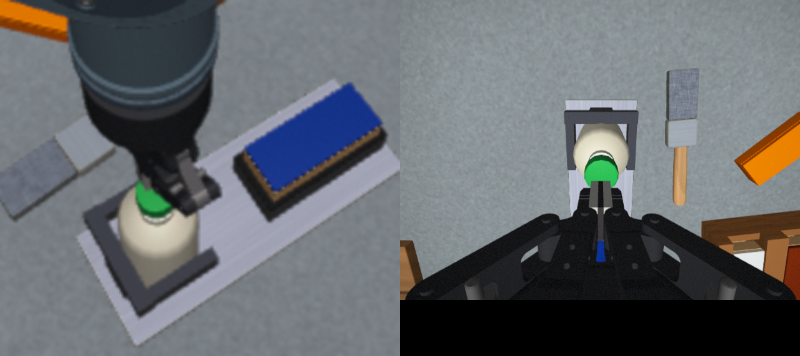

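carry_out --pt "0 0 1.5 0 1" --pt "0 0 1.0 0 1" --pt "0 0 0.4 0 1" --pt "0 0 0.3 0 1" --pt "0 0 0.2 0 1" --pt "0 0 0.1 0 1" --pt "0 0 0.1 0 1" --pt "0 0 0.05 0 1" --pt "0 0 0 0 1"

```text
time: 21.2
ee_pos: [0.3742, -0.1308, 0.1391]
tool_rot: [[-1.0, -0.031, -0.0], [-0.031, 1.0, 0.0], [0.0, 0.0, -1.0]]
force: [-2.8, 1.7, 5.9]
opening: 0.001
```

carry_out --pt "0 0 0.1 0 1" --pt "0 0 0.1 0 1" --pt "0 0 0 0 1"

```text
time: 21.58
ee_pos: [0.3742, -0.1309, 0.1379]
tool_rot: [[-1.0, -0.031, 0.0], [-0.031, 1.0, -0.0], [-0.0, -0.0, -1.0]]
force: [-5.0, 3.5, 15.1]
opening: -0.004
```

carry_out --pt "0 0 0.05 0 1" --pt "0 0 0 0 1" --pt "0 0 0 0 1"

```text
time: 21.95
ee_pos: [0.3743, -0.1309, 0.1378]
tool_rot: [[-1.0, -0.031, 0.0], [-0.031, 1.0, -0.0], [-0.0, -0.0, -1.0]]
force: [-7.2, 4.3, 18.7]
opening: 0.001
```

carry_out --pt "0 0 -0.5 0 1" --pt "0 0 -1 0 1" --pt "0 0 -2 0 1" --pt "0 0 -4 0 1" --pt "0 0 -4 0 1" --pt "0 4 0 0 1" --pt "0 5 0 0 1" --pt "0 5 0 0 1" --pt "0 4 0 0 1" --pt "0 0 0 0 1" --pt "0 0 0 0 1"

```text
time: 23.32
ee_pos: [0.3691, 0.0485, 0.2515]
tool_rot: [[-0.999, -0.032, 0.001], [-0.032, 0.999, -0.001], [-0.001, -0.001, -1.0]]
force: [0.2, 0.2, -0.2]
opening: -0.004
```

```bash
python3 - <<'E'
from m import *
s=manip.read_state(); print(s['ee_pos'],s['time'],s['force'])
for cam in ['side','scene']:
    c=shot(cam,cam+'16.png'); P,zm,uv=seg(c,'blue',.061,(.525,-.126,.1)); print(cam,rect(P),zm)
    P,zm,uv=seg(c,'green',.146,(.378,-.13,.05)); print(' green',rect(P),zm,uv.min(0),uv.max(0))
    for n,w in [('brown',(.571,.175,.07)),('white',(.583,.099,.07))]:
        P,zm,uv=seg(c,n,.058,w); print(n,rect(P),zm)
    for l in ['bowl','brush','jar','vase_small','vase_left']: print(l,[(r['centre'],r['confidence']) for r in manip.pinpoint(cam,l)[:1]])
E
```

```text
[0.3691 0.0485 0.2515] 23.325 [ 0.1754  0.2033 -0.2078]
side (array([ 523.6, -126.6,  108.3,   42.3,    1.7]), array([ 523., -127.])) 0.06124583651394788
 green (array([ 380.8, -134.5,   39.1,   30.6,  -25.9]), array([ 377.6, -131.6])) 0.14561747193836405 [302 376] [326 396]
brown (array([569.2, 176.1, 104.7,  40.9,   9.5]), array([567.5, 173.6])) 0.058117527957223025
white (array([582.5,  98.8, 109.8,  45.2,   9.4]), array([580.9,  98.4])) 0.058137676283084305
bowl [([0.737, -0.1021, -0.0021], 0.75)]
brush [([0.377, -0.0158, 0.0004], 0.79)]
jar [([0.3202, 0.4367, -0.0013], 0.84)]
vase_small [([0.7898, 0.0418, 0.0024], 0.93)]
vase_left [([0.5977, 0.5101, -0.0006], 0.97)]
scene (array([ 528.7, -126.3,  105.6,   39.9,    1.7]), array([ 528.5, -126.2])) 0.06186969521515806
 green (array([ 382.5, -129.3,   35. ,   22.2,   17.6]), array([ 381.2, -129.6])) 0.14632600929705686 [218 170] [227 180]
brown (array([570.7, 174.4, 108.1,  42.3,   9. ]), array([571.9, 174.9])) 0.058672631731889524
white (array([582.9,  97.3, 108.8,  43.5,   9.4]), array([584.1,  97.5])) 0.058805330355613306
bowl [([0.7391, -0.1034, 0.0034], 0.85)]
brush [([0.3745, -0.0163, -0.0005], 0.97)]
jar [([0.3211, 0.4363, 0.0012], 0.86)]
vase_small [([0.7888, 0.0443, -0.0014], 0.87)]
vase_left [([0.6022, 0.5148, 0.0006], 0.98)]
```

View pics/side16.png

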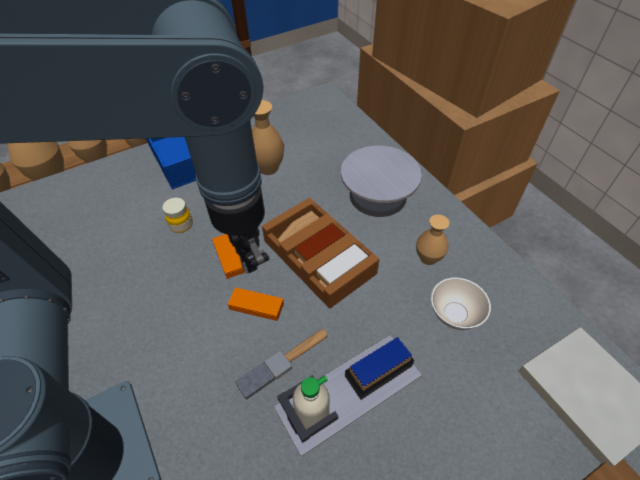

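View pics/scene16.png

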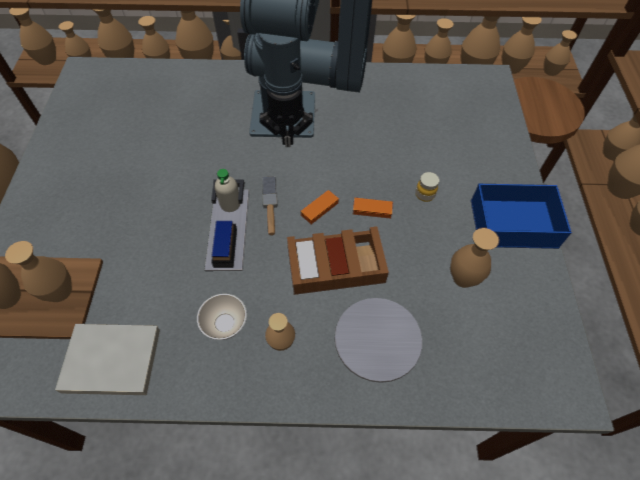

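Both pictures show the job done. The blue tile is flat on the rest (side 380,365), the cap is back up, the white and brown tiles are in their pockets, and nothing else has moved.

```bash
python3 -c "
from workcell import manip
print(manip.close_job())"
```

```text
the job is handed in; nothing more can be done
None
```

The job is done and handed in at about 24 s of the 72 s allowed. I pressed the blue tile until it tipped, took it by its raised end and laid it flat on the black rest. I centred it with two small corrections before letting go, and only then pressed the pump cap.

Last checks:
- **Tile:** it lies blue face up with its top at 61–62 mm. In the wrist and side views it is within about 1 mm of the rest's centre and lined up to within about 0.5°. The scene view put both the tile and the rest about 4 mm farther out in x, but agreed on how they sit relative to each other.
- **Cap:** the gripper pushed it down about 8 mm to its stop, at z = 138 mm and about 19 N. Afterwards it measured 146 mm again, so it sprang fully back.
- **Everything else:** the white and brown tiles are still flush in their pockets. The vases, bowl, brush and jar are where they were, within the few millimetres the networks can measure. The arm is clear of everything, at near-zero force.

No final check failed. The networks gave a few wrong readings on the way, such as placing the jar where the bowl is. I compared them with the pictures and did not use them.

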